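# Refit the hob knob and hold it pressed

## Task

On the gas hob, slide the grey guard to the left (seen from the robot) until it clicks into its end position and bares the valve spindle. Then take the loose knob from the counter, turn it so that its flat matches the flat of the D-shaped spindle, push it fully home and press it right in against the valve's spring. Finish while still holding the knob pressed in; do not let go, and leave the bowl, the grater and the jar where they are.

Things in the scene. Friction and masses are not known exactly. Their poses are not given: they have to be found in the camera images.
- hob: Fixed steel single-burner gas hob, 360 mm deep (its x) by 340 mm wide (its y); flat top panel 75 mm above the counter. Origin: centre of its underside, at counter height. Its x axis points away from the robot towards the burner (turned by the hob's yaw, within 0.3 rad), y to the left. The spindle axis stands at x = -125 mm, y = -50 mm in this frame. The pan rest round the burner rises 30 mm above the panel, no nearer than 90 mm to the spindle axis.
- guard (a joint): Slide of the grey spindle guard along the hob's +y (left), in m: 0 to 0.02 at the start (covers the spindle), 0.0955 at its stop. A hidden sprung ball detent must be passed: it resists with about 5 N more between 0.083 and 0.090, then snaps the guard on to its stop and holds it. Otherwise it slides with about 1.5 N of friction and stays where it is left. Clicked in = above 0.092.
- guard_fin (a point): Centre of the upright fin on the guard's roof, by which the guard is pinched or pushed; axes as the hob's. The fin is 12 mm (hob x) by 34 mm (hob y) by 26 mm high; this point is 13 mm below its top, 13 mm above the roof and 53 mm above the hob's panel. The guard is a grey plastic tunnel open at both ends, 48 mm (x) by 70 mm (y), roof 40 mm above the panel. At the stop its nearer end is 60 mm from the spindle axis.
- spindle_tip (a point): Centre of the top of the upright steel spindle, 26 mm above the hob's panel when not pressed (hidden under the guard at the start). The spindle is a D-shaft of 12 mm diameter with a flat 3 mm from its axis along its whole height and a 2 mm chamfer at the top; the flat faces this point's +x axis, z is up. The flat may face up to 0.6 rad either side of the hob's x axis. It can turn only against stiff friction (0.35 N m). A brass collar 22 mm wide, 3 mm high, is at its foot.
- spindle (a joint): How far the spindle is pressed down into the valve, in m: 0 = up, 0.006 = pressed to its stop. A spring resists with 6 N at first touch and 9 N at the stop.
- knob_mid (a point): Centre of the loose black knob, half-way up (19 mm above its underside); it starts standing upright on the counter to the left of the hob, 60 g. z is up along its axis; x points to the narrow nose, which is also the side of the flat in its bore. A round skirt 50 mm across and 6 mm high, and on it a bar grip 46 mm long (x, centred) by 26 mm wide (y, parallel sides), top 38 mm above the underside; the nose, 10 mm wide, ends 35 mm from the axis on +x.
- knob_bore (a point): Floor of the knob's bore, on the knob's axis 18 mm above its underside (1 mm below point knob_mid); axes as the knob's. The bore opens at the underside, is 18 mm deep and D-shaped: 14 mm diameter, its flat 4 mm from the axis on the knob's +x side. Fully home this point meets the top of the spindle; the knob's underside is then 8 mm above the hob's panel, and 2 mm above it with the spindle pressed to its stop.
- bowl: Bystander: large white ceramic bowl, 200 mm across, 90 mm high, on a striped towel; origin at the centre of its underside.
- grater: Bystander: steel box grater, 100 by 70 mm, 240 mm high with its handle; origin at the centre of its underside.
- jar: Bystander: amber glass jar, 64 mm across, 100 mm high; origin at the centre of its underside.
Mind the look-alikes: they are no part of the job. What is meant by the part that bears knob_mid is not yellow, and is the smaller of those in its own colour.

How it is judged:
On the way, in this order (a step that is already met when the one before it is completed fails the run):
1. the guard has clicked into its end position (value of joint guard above 0.092 m), for 0.2 s.
2. the knob is fully home on the spindle (distance between knob_bore and spindle_tip below 0.003 m), for 0.1 s.
At the end, for the whole second after the job is handed in: The guard is clicked in (joint above 0.092 m); the knob is fully home (bore floor within 3 mm of the spindle's top, flats matched within 0.25 rad, upright within 0.12 rad); the spindle is pressed in by more than 4 mm, and the gripper is still holding the knob with more than 2 N of contact force (value of joint guard above 0.092 m and distance between knob_bore and spindle_tip below 0.003 m and angle between the x axis of knob_bore and the x axis of spindle_tip, either way round below 0.25 rad and angle between knob_bore's own z axis and vertical below 0.12 rad and value of joint spindle above 0.004 m and contact force between the fingers and knob above 2 N); the arm keeps its last pose, push and grip.
It fails at once if a bystander (bowl, grater, jar) is moved by more than 25 mm (distance of any of bowl, grater, jar from where it was at the start of the episode above 0.025 m).
It also fails if it takes over 58 s, if anything falls off the work surface, if the arm or the gripper's body presses on something with over 40 N, if the wrist force passes 120 N, or if a joint passes its speed limit or range.

## Robot

A 6-joint arm with a two-finger parallel gripper is mounted at the origin on the work surface. World frame = base frame: x ahead of the robot, y to its left, z up, the work surface at z = 0. Lengths are in m, angles in rad, forces in N, time in s.
With the tool pointing down it reaches from about 0.375 to 0.9 m from the base axis. Payload 3.1 kg.
Tool frame: the origin (TCP) lies where the fingers leave the gripper's body, on its centre line; the fingertips stand 73 mm ahead of it and the grasp point (between the pads) lies 54 mm ahead of it; z points along the fingers, y is the line along which they close (so a half turn about z gives the same grasp; the last joint's range is limited). The gripper opens to 85 mm and grips with 20 to 120 N. Pads are 22 mm wide; open, the fingers measure 114 mm over their backs; the gripper's body (76 mm by 85 mm) begins 54 mm behind the grasp point. The pads swing forward as they close: fully open they stand 13 mm farther back than shut.
Start: joints at [0.996, 0.527, 1.433, -0, 1.181, -0.178], TCP at [0.242, 0.576, 0.304] pointing down, gripper open.
Joint ranges: [-3.08, 3.08], [-0.75, 2.2], [0.22, 2.44], [-1.43, 4.57], [0, 2.65], [-2.85, 2.85]. Speed limits (rad/s): [2.79, 2.79, 3.14, 3.14, 3.14, 3.14].

## Interface

Orientations are given as a unit quaternion [x, y, z, w].
In Python, from station import manip gives the robot as it stands.
- The arm moves only by the shell command python3 -m crank 'ROWS' [FORCE]. ROWS is JSON, a list of rows, each an object with "dp": the shift along the tool's x, y, z normalised to -1 to 1, where 1 is 50 cm, a list of three; "delta_rot": the turn, a rotation vector about the tool's x, y, z normalised to -1 to 1, where 1 is 2 pi rad, a list of three; "fingers": the opening, from -1 (shut) to 1 (fully open). A call has 1 to 12 rows; each row shifts and turns the commanded pose from where the row before left it, along the tool's axes as they then stand; what a row does not reach is not made up. A row lasts 1/12 s, in which the tool goes at most 41.7 mm and 7.16 degrees, less where a joint would pass 70% of its speed; a pose out of reach is approached as far as the arm can. A call with a number of a shift or a turn outside -1 to 1 is refused whole. A call with a gripper value outside its range is refused whole. The fingers move at their own pace and stop on an object; FORCE is the grip in N (left out, the last holds). Time passes only in rows, so rows that do not move let the fingers close. It gives the time, the measured TCP pose, the force, the opening and the grip force at its end, in the units of the state.
- manip.sense(): the state, without advancing time (a new reading comes with each control period).
- manip.snapshot(name): name is "scene" or "top" or "wrist"; returns (picture, depth): 420x560x3 uint8, red, green, blue; 420x560 float32, m along the optical axis (not along the pixel's ray), 0 where there is no reading.
- manip.camera_model(name): a dict with "fx", "fy", "cx", "cy" (pixels), "origin" and "attitude" of the camera in the world. Camera axes: x right, y up, looking along -z (the intrinsics and any distortion apply to the point x, -y, -z); pixel columns grow to the right and rows downward; lengths in m; the calibration is good to about 2 mm. A picture is of the moment at which its call begins: read the wrist's pose just before it. camera_model takes no time and is no camera call; for the wrist camera it gives the pose at the moment of the call.
- manip.sign_off(): hands the job in; it is judged then, once.
The state is a dict: "t": time; "q": joint angles; "qd": joint speeds; "tau": joint torques, N m; "tcp_pos": TCP position; "tool_rot": TCP orientation; "force": force on the tool from outside, world axes, zero at the start; "ft_torque": the same for the moment, N m; "finger_gap": opening from 0.0 (shut) to 1.0 (fully open); "gripper_force": force on a finger pad.
Only numpy, scipy, OpenCV 4.12 (cv2) and the standard library are available. Lean on these libraries where they do the work, as an engineer would, in place of code of your own. Each camera call takes 0.05 s, during which the arm holds its last target. There are 200 camera calls.

## Working session

There is one attempt and no reset: what is moved stays moved. The work goes in short steps, Python scripts to look and compute and a shell command to move; the robot and the scene stay as the last step left them, time stands still between calls to the robot, and variables do not carry over. Pictures are saved under pics/ and viewed, at most 10 in all, crops included, and the job is handed in when it is done.

```bash
ls; mkdir -p pics
python3 - <<'E'
from station import manip
import cv2,numpy as np
np.set_printoptions(precision=4,suppress=True)
s=manip.sense();print(s)
for n in("scene","top"):
    p,d=manip.snapshot(n);cv2.imwrite(f"pics/{n}0.png",p[:,:,::-1]);np.savez(f"{n}0.npz",p=p,d=d)
    print(manip.camera_model(n),d.min(),d.max(), (d==0).mean())
E
```

```text
pics
{'t': 0.0, 'q': array([ 0.9955,  0.5285,  1.4339, -0.    ,  1.1814, -0.1785]), 'qd': array([-0.002 , -0.0006,  0.0022, -0.0006, -0.0001,  0.0003]), 'tau': array([ -0.0003, -44.2351, -17.8021,  -0.0001,   0.0084,   0.    ]), 'tcp_pos': array([0.2412, 0.576 , 0.3029]), 'tool_rot': array([ 0.1971,  0.9804, -0.001 , -0.0004]), 'force': array([ 0.5145, -0.1757,  0.6055]), 'ft_torque': array([-0.0211,  0.0033,  0.0121]), 'gripper_force': 0.0, 'finger_gap': 1.0010593306079454}
{'fx': 493.5955337370851, 'fy': 493.5955337370851, 'cx': 275.9311984095127, 'cy': 210.89352368193192, 'origin': array([ 1.14  , -0.9593,  0.8104]), 'attitude': array([0.4588, 0.1388, 0.2534, 0.8402])} 0.0 3.985185 0.004340986394557823
{'fx': 491.1369463657665, 'fy': 491.1369463657665, 'cx': 282.40723162027587, 'cy': 211.01054328845177, 'origin': array([ 0.3255, -0.0341,  1.383 ]), 'attitude': array([ 0.0486, -0.0675, -0.7032,  0.7061])} 0.0 2.3845172 0.004260204081632653
```

View pics/top0.png

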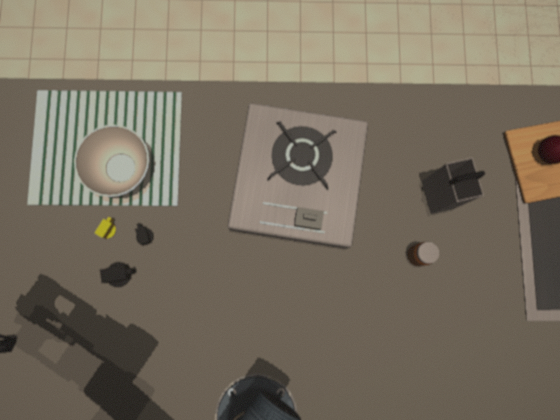

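View pics/scene0.png

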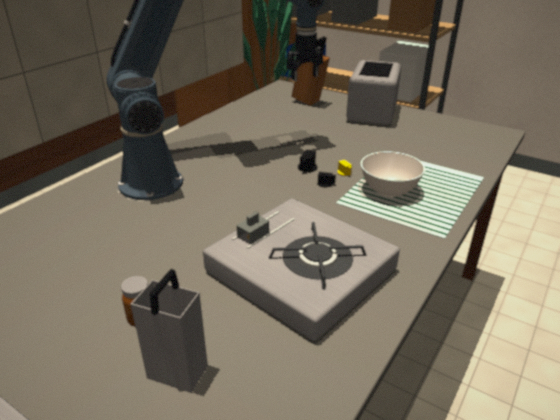

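The top view shows the hob around (300,175), the guard and fin at (309,217), the small black knob at (144,235), a bigger black look-alike at (118,273) and a yellow one at (106,228). In the scene view the small black knob is at (326,179).

```bash
cat > h.py <<'E'
from station import manip
import cv2,numpy as np
from scipy.spatial.transform import Rotation as R
np.set_printoptions(precision=4,suppress=True)
def world(d,m):
    v,u=np.mgrid[0:420,0:560]
    c=np.stack([(u-m['cx'])/m['fx']*d,-(v-m['cy'])/m['fy']*d,-d],-1)
    return c@R.from_quat(m['attitude']).as_matrix().T+m['origin']
def plane(u,v,z,m):
    r=R.from_quat(m['attitude']).apply([(u-m['cx'])/m['fx'],-(v-m['cy'])/m['fy'],-1.])
    return m['origin']+r*(z-m['origin'][2])/r[2]
def rect(P):
    (c,s,a)=cv2.minAreaRect((P[:,:2]*1000).astype(np.float32)); return np.array(c)/1000,np.array(s),a
def knobinfo(P):   # P points of the grip top
    c=P[:,:2].mean(0);w,V=np.linalg.eigh(np.cov((P[:,:2]-c).T));return c,np.sqrt(w),np.arctan2(V[1,1],V[0,1])
def tcp():
    s=manip.sense();r=R.from_quat(s['tool_rot']);M=r.as_matrix()
    print('t',s['t'],'tcp',s['tcp_pos'],'tool x',M[:,0],'z',M[:,2],'F',s['force'],'gap',s['finger_gap'],s['gripper_force'],'q',s['q'])
    return s['tcp_pos'],M
E
python3 - <<'E'
from h import *
for n in("top","scene"):
    f=np.load(f"{n}0.npz");p,d=f['p'],f['d'];m=manip.camera_model(n);W=world(d,m)
    ok=d>0
    print(n,'counter z',np.median(W[ok&(abs(W[...,2])<.02)&(W[...,0]>.2)&(W[...,0]<.9)][:,2]))
    reg=ok&(W[...,0]>.3)&(W[...,0]<.75)&(abs(W[...,1])<.3)
    hm=reg&(abs(W[...,2]-.075)<.006);P=W[hm];print('hob',np.median(P[:,2]),rect(P))
    for lo,hi in((.105,.122),(.13,.15)):
        g=reg&(W[...,2]>lo)&(W[...,2]<hi)&(W[...,0]<.5);P=W[g];print('guard',len(P),P.mean(0),rect(P))
    k=ok&(p.max(-1)<60)&(W[...,0]>.2)&(W[...,0]<.6)&(W[...,1]>.2)&(W[...,1]<.6)&(W[...,2]>.005)&(W[...,2]<.09)
    nl,L,st,cc=cv2.connectedComponentsWithStats(k.astype(np.uint8))
    for i in range(1,nl):
        if st[i,4]<20: continue
        P=W[L==i];T=P[P[:,2]>P[:,2].max()-.01]
        print('knob',cc[i],st[i,4],'zmax',P[:,2].max(),P.mean(0),'top',len(T),knobinfo(T),rect(T),'all',rect(P))
f=np.load("top0.npz")['p'];c=f[205:300,70:180,::-1]
g=f[185:250,240:350,::-1]
c=cv2.resize(c,None,fx=5,fy=5,interpolation=3);g=cv2.resize(g,(550,325)[::1],interpolation=3)
cv2.imwrite('pics/c1.png',np.clip(c.astype(int)*2,0,255).astype(np.uint8))
tcp()
E
```

```text
top counter z 0.00035169380485666757
hob 0.07487921789889418 (array([ 0.6223, -0.1102]), array([338.8511, 308.0309]), 81.21324920654297)
guard 76 [ 0.4964 -0.1431  0.1141] (array([ 0.4966, -0.135 ]), array([68.0872,  9.6034]), 86.9232406616211)
guard 0 [nan nan nan] (array([0., 0.]), array([0., 0.]), 0.0)
knob [143.3948 234.7811] 233 zmax 0.04397544405841458 [0.4813 0.3117 0.0311] top 143 (array([0.4812, 0.3147]), array([0.0071, 0.0146]), np.float64(-2.7737387015833534)) (array([0.4841, 0.3168]), array([55.3658, 27.0853]), 20.81397247314453) all (array([0.4842, 0.3117]), array([55.2301, 36.1281]), 7.475490093231201)
knob [116.7733 274.1499] 547 zmax 0.0608479099139696 [0.3733 0.3747 0.0422] top 312 (array([0.3742, 0.3772]), array([0.0102, 0.0207]), np.float64(1.7814535644798308)) (array([0.3751, 0.3735]), array([36.9274, 80.5488]), 11.58906078338623) all (array([0.3724, 0.3769]), array([74.846 , 65.1002]), 63.701026916503906)
scene counter z 0.002106481544320471
hob 0.07699641849288452 (array([0.6303, 0.0097]), array([590.454 , 303.6693]), 83.77615356445312)
guard 26 [ 0.4961 -0.1569
[... 349 characters left out ...]
35, 89.389 ]), 17.580890655517578) all (array([0.386 , 0.3733]), array([65.0179, 71.6575]), 46.698238372802734)
knob [325.5303 179.202 ] 198 zmax 0.043236886199446545 [0.492  0.3089 0.0247] top 63 (array([0.49  , 0.3116]), array([0.0065, 0.0138]), np.float64(-2.7376008922886457)) (array([0.4904, 0.3142]), array([48.5645, 30.669 ]), 9.368621826171875) all (array([0.4918, 0.3126]), array([51.8171, 34.5278]), 51.20018005371094)
t 0.1 tcp [0.2412 0.576  0.303 ] tool x [-0.9223  0.3865  0.0004] z [-0.0011 -0.0016 -1.    ] F [-0.6274  0.141   0.8517] gap 0.9997975474992009 0.0 q [ 0.9955  0.5284  1.4338  0.      1.1814 -0.1785]<stdin>:9: RuntimeWarning: Mean of empty slice.
  ret = um.true_divide(
```

View pics/c1.png

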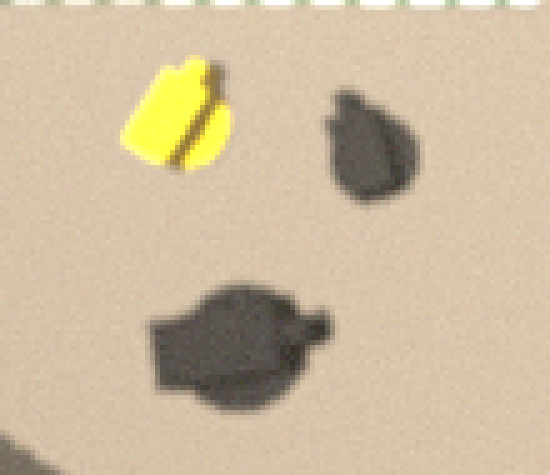

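Run:
```python
from h import *
for n in("top","scene"):
    f=np.load(f"{n}0.npz");p,d=f['p'],f['d'];m=manip.camera_model(n);W=world(d,m);x,y,z=W[...,0],W[...,1],W[...,2]
    reg=(d>0)&(x>.35)&(x<.9)&(abs(y+.1)<.22)
    hm=(reg&(abs(z-.076)<.004)).astype(np.uint8);hm=cv2.morphologyEx(hm,cv2.MORPH_OPEN,np.ones((5,5)))
    nl,L,st,cc=cv2.connectedComponentsWithStats(hm);i=1+st[1:,4].argmax();P=W[L==i];c,s,a=rect(P);print(n,'hob',c,s,a)
    for lo,hi in((.110,.121),(.13,.15)):
        g=reg&(z>lo)&(z<hi)&(x<.57);P=W[g];print(len(P));
        if len(P)>4:print('guard',len(P),P.mean(0),P.min(0),P.max(0),rect(P),np.argwhere(g).mean(0)[::-1])
p,M=tcp()
```

```text
top hob [ 0.6439 -0.1237] [18.6656 43.3919] 7.098402500152588
401
guard 401 [ 0.5174 -0.1376  0.1148] [ 0.4916 -0.1748  0.11  ] [ 0.5475 -0.1007  0.1209] (array([ 0.5182, -0.1378]), array([69.509 , 48.8803]), 81.00785827636719) [308.9875 218.2319]
67
guard 67 [ 0.5175 -0.1382  0.1401] [ 0.51   -0.1538  0.1302] [ 0.5248 -0.1225  0.1473] (array([ 0.5182, -0.1381]), array([32.2197, 12.1391]), 79.95890045166016) [310.0299 216.7015]
scene hob [ 0.6523 -0.1137] [340.4521 360.4548] 81.04414367675781
273
guard 273 [ 0.5281 -0.1443  0.1163] [ 0.4916 -0.1762  0.1101] [ 0.5512 -0.1016  0.1202] (array([ 0.5212, -0.1384]), array([74.2908, 52.2531]), 81.55387878417969) [252.4615 224.674 ]
85
guard 85 [ 0.5238 -0.1402  0.1385] [ 0.5133 -0.1556  0.1301] [ 0.5307 -0.1212  0.1458] (array([ 0.5224, -0.1386]), array([33.546 , 13.1095]), 78.50145721435547) [251.8235 215.9059]
t 0.1 tcp [0.2412 0.576  0.303 ] tool x [-0.9223  0.3865  0.0004] z [-0.0011 -0.0016 -1.    ] F [-0.6274  0.141   0.8517] gap 0.9997975474992009 0.0 q [ 0.9955  0.5284  1.4338  0.      1.1814 -0.1785]
```

```bash
python3 -m crank '[{"dp":[-0.053,-0.055,0],"delta_rot":[0,0,0],"fingers":1},{"dp":[-0.053,-0.055,0],"delta_rot":[0,0,0],"fingers":1},{"dp":[-0.053,-0.055,0],"delta_rot":[0,0,0],"fingers":1},{"dp":[-0.053,-0.055,0],"delta_rot":[0,0,0],"fingers":1},{"dp":[-0.053,-0.055,0],"delta_rot":[0,0,0],"fingers":1},{"dp":[-0.053,-0.055,0],"delta_rot":[0,0,0],"fingers":1},{"dp":[-0.053,-0.055,0],"delta_rot":[0,0,0],"fingers":1},{"dp":[-0.053,-0.055,0],"delta_rot":[0,0,0],"fingers":1},{"dp":[-0.053,-0.055,0],"delta_rot":[0,0,0],"fingers":1},{"dp":[-0.053,-0.055,0],"delta_rot":[0,0,0],"fingers":1}]' 40
python3 -m crank '[{"dp":[-0.053,-0.055,0],"delta_rot":[0,0,0],"fingers":1},{"dp":[-0.053,-0.055,0],"delta_rot":[0,0,0],"fingers":1},{"dp":[-0.053,-0.055,0],"delta_rot":[0,0,0],"fingers":1},{"dp":[-0.053,-0.055,0],"delta_rot":[0,0,0],"fingers":1},{"dp":[-0.053,-0.055,0],"delta_rot":[0,0,0],"fingers":1},{"dp":[-0.053,-0.055,0],"delta_rot":[0,0,0],"fingers":1},{"dp":[-0.053,-0.055,0],"delta_rot":[0,0,0],"fingers":1},{"dp":[-0.053,-0.055,0],"delta_rot":[0,0,0],"fingers":1},{"dp":[-0.053,-0.055,0],"delta_rot":[0,0,0],"fingers":1},{"dp":[-0.053,-0.055,0],"delta_rot":[0,0,0],"fingers":1}]'
python3 -m crank '[{"dp":[0,0,0],"delta_rot":[0,0,0.0193],"fingers":1},{"dp":[0,0,0],"delta_rot":[0,0,0.0193],"fingers":1},{"dp":[0,0,0],"delta_rot":[0,0,0.0193],"fingers":1},{"dp":[0,0,0],"delta_rot":[0,0,0.0193],"fingers":1},{"dp":[0,0,0],"delta_rot":[0,0,0.0193],"fingers":1},{"dp":[0,0,0],"delta_rot":[0,0,0.0193],"fingers":1},{"dp":[0,0,0],"delta_rot":[0,0,0.0193],"fingers":1},{"dp":[0,0,0],"delta_rot":[0,0,0.0193],"fingers":1},{"dp":[0,0,0],"delta_rot":[0,0,0.0193],"fingers":1},{"dp":[0,0,0],"delta_rot":[0,0,0.0193],"fingers":1},{"dp":[0,0,0],"delta_rot":[0,0,0.0193],"fingers":1},{"dp":[0,0,0],"delta_rot":[0,0,0],"fingers":1}]'
python3 - <<'E'
from h import *
tcp();m=manip.camera_model("wrist");p,M=tcp();print(m,M.T@(m['origin']-p),M.T@R.from_quat(m['attitude']).as_matrix())
p,d=manip.snapshot("wrist");cv2.imwrite("pics/w1.png",p[:,:,::-1]);W=world(d,m);x,y,z=[W[...,i] for i in range(3)]
for lo,hi in((.110,.121),(.13,.15)):
    g=(d>0)&(z>lo)&(z<hi)&(abs(x-.52)<.06)&(abs(y+.138)<.08);P=W[g]
    if len(P)>4:print(len(P),P.mean(0),rect(P))
E
```

```text
t: 0.93
tcp_pos: [0.3796, 0.2186, 0.3038]
tool_rot: [0.197, 0.98, -0.0, -0.0]
force: [1.4, 0.8, 0.2]
finger_gap: 0.996
gripper_force: 0.0
t: 1.77
tcp_pos: [0.5178, -0.1375, 0.3036]
tool_rot: [0.197, 0.98, 0.0, -0.0]
force: [0.1, 0.0, 1.1]
finger_gap: 0.998
gripper_force: 0.0
t: 2.77
tcp_pos: [0.5175, -0.1355, 0.3035]
tool_rot: [0.762, 0.648, -0.0, -0.0]
force: [-0.8, -0.0, 0.1]
finger_gap: 1.0
gripper_force: 0.0
t 2.7667 tcp [ 0.5175 -0.1355  0.3035] tool x [0.1612 0.9869 0.0003] z [-0.0009  0.0005 -1.    ] F [-0.806  -0.0459  0.094 ] gap 0.9995263292201453 0.0 q [-0.4651  0.4075  1.6582  0.      1.077  -0.3032]
t 2.7667 tcp [ 0.5175 -0.1355  0.3035] tool x [0.1612 0.9869 0.0003] z [-0.0009  0.0005 -1.    ] F [-0.806  -0.0459  0.094 ] gap 0.9995263292201453 0.0 q [-0.4651  0.4075  1.6582  0.      1.077  -0.3032]
{'fx': 378.0483574429472, 'fy': 378.0483574429472, 'cx': 284.60478756485844, 'cy': 205.0048773725586, 'origin': array([ 0.5305, -0.0542,  0.374 ]), 'attitude': array([-0.1616,  0.013 , -0.0796,  0.9836])} [ 0.0824 -0.0004 -0.0704] [[ 0.0005  0.9473  0.3202]
 [ 1.     -0.0001 -0.0012]
 [-0.0011  0.3202 -0.9473]]
5280 [ 0.5201 -0.1337  0.1157] (array([ 0.5197, -0.1369]), array([70.9794, 48.096 ]), 81.29964447021484)
933 [ 0.52   -0.1346  0.141 ] (array([ 0.5198, -0.136 ]), array([33.3952, 11.3613]), 80.94154357910156)
```

View pics/w1.png

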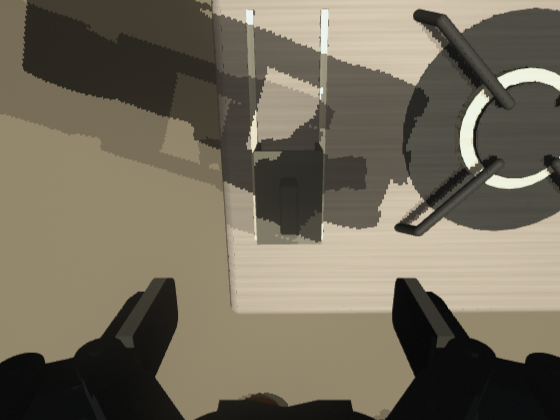

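The wrist view shows the fin centred at (289,205), with the guard's rails running up the image. I'll go down and pinch it.

```bash
python3 -m crank '[{"dp":[-0.001,0.005,0.07],"delta_rot":[0,0,0],"fingers":1},{"dp":[0,0,0.07],"delta_rot":[0,0,0],"fingers":0.5},{"dp":[0,0,0.05],"delta_rot":[0,0,0],"fingers":0},{"dp":[0,0,0.027],"delta_rot":[0,0,0],"fingers":-0.3},{"dp":[0,0,0],"delta_rot":[0,0,0],"fingers":-1},{"dp":[0,0,0],"delta_rot":[0,0,0],"fingers":-1},{"dp":[0,0,0],"delta_rot":[0,0,0],"fingers":-1},{"dp":[0,0,0],"delta_rot":[0,0,0],"fingers":-1},{"dp":[0,0,0],"delta_rot":[0,0,0],"fingers":-1},{"dp":[0,0,0],"delta_rot":[0,0,0],"fingers":-1}]' 40
```

```text
t: 3.65
tcp_pos: [0.52, -0.1366, 0.1963]
tool_rot: [0.761, 0.649, -0.0, 0.0]
force: [-2.4, 0.1, 0.6]
finger_gap: 0.13
gripper_force: 40.9
```

```bash
python3 -m crank '[{"dp":[0.02,0,0],"delta_rot":[0,0,0],"fingers":-1},{"dp":[0.03,0,0],"delta_rot":[0,0,0],"fingers":-1},{"dp":[0.03,0,0],"delta_rot":[0,0,0],"fingers":-1},{"dp":[0.03,0,0],"delta_rot":[0,0,0],"fingers":-1},{"dp":[0.02,0,0],"delta_rot":[0,0,0],"fingers":-1},{"dp":[0.02,0,0],"delta_rot":[0,0,0],"fingers":-1},{"dp":[0.02,0,0],"delta_rot":[0,0,0],"fingers":-1},{"dp":[0.008,0,0],"delta_rot":[0,0,0],"fingers":-1},{"dp":[0,0,0],"delta_rot":[0,0,0],"fingers":-1},{"dp":[0,0,0],"delta_rot":[0,0,0],"fingers":-1}]'
```

```text
t: 4.48
tcp_pos: [0.5336, -0.0491, 0.1963]
tool_rot: [0.761, 0.649, -0.001, 0.0]
force: [-6.4, -3.9, 7.3]
finger_gap: 0.129
gripper_force: 41.7
```

```bash
python3 -m crank '[{"dp":[0.006,0,0],"delta_rot":[0,0,0],"fingers":-1},{"dp":[0.004,0,0],"delta_rot":[0,0,0],"fingers":-1},{"dp":[0,0,0],"delta_rot":[0,0,0],"fingers":-1},{"dp":[0,0,0],"delta_rot":[0,0,0],"fingers":-1}]'
```

```text
t: 4.82
tcp_pos: [0.5338, -0.0482, 0.1963]
tool_rot: [0.76, 0.65, -0.004, 0.002]
force: [-10.5, -18.6, 6.9]
finger_gap: 0.127
gripper_force: 41.6
```

```bash
python3 -m crank '[{"dp":[-0.008,0,0],"delta_rot":[0,0,0],"fingers":-0.4},{"dp":[0,0,0],"delta_rot":[0,0,0],"fingers":0},{"dp":[0,0,0],"delta_rot":[0,0,0],"fingers":0},{"dp":[0,0,-0.04],"delta_rot":[0,0,0],"fingers":0.4},{"dp":[0,0,-0.05],"delta_rot":[0,0,0],"fingers":1},{"dp":[-0.06,0,0],"delta_rot":[0,0,0],"fingers":1},{"dp":[-0.06,0,0],"delta_rot":[0,0,0],"fingers":1},{"dp":[0,0,0],"delta_rot":[0,0,0],"fingers":1},{"dp":[0,0,0],"delta_rot":[0,0,0],"fingers":1}]'
python3 - <<'E'
from h import *
m=manip.camera_model("wrist");tcp()
p,d=manip.snapshot("wrist");np.savez("w2.npz",p=p,d=d,o=m['origin'],a=m['attitude']);W=world(d,m);x,y,z=[W[...,i] for i in range(3)]
g=(d>0)&(z>.11)&(z<.12)&(abs(y+.05)<.07)&(abs(x-.53)<.05);print('guard',rect(W[g]))
g=(d>0)&(z>.13)&(z<.146)&(abs(y+.05)<.07)&(abs(x-.53)<.05);print('fin',rect(W[g]))
g=(d>0)&(z>.095)&(z<.108)&(abs(y+.144)<.03)&(abs(x-.52)<.03);P=W[g];print('sp',len(P),P.mean(0),rect(P),np.argwhere(g).mean(0)[::-1])
c=np.argwhere(g).mean(0).astype(int);r=p[max(0,c[0]-40):c[0]+40,c[1]-50:c[1]+50,::-1];cv2.imwrite("pics/w2.png",cv2.resize(r,None,fx=7,fy=7,interpolation=cv2.INTER_NEAREST))
E
```

```text
t: 5.57
tcp_pos: [0.5256, -0.1076, 0.2407]
tool_rot: [0.762, 0.647, 0.001, 0.001]
force: [0.9, 1.1, -0.5]
finger_gap: 0.998
gripper_force: 0.0
t 5.5667 tcp [ 0.5256 -0.1076  0.2407] tool x [0.1616 0.9869 0.0005] z [ 0.0019  0.0002 -1.    ] F [ 0.8679  1.1067 -0.4753] gap 0.9977415678136617 0.0 q [-0.4107  0.4961  1.7192  0.0011  0.9246 -0.249 ]
guard (array([ 0.533 , -0.0492]), array([70.4838, 48.1937]), 81.38822174072266)
fin (array([ 0.533, -0.049]), array([33.9697, 11.8669]), 81.14189147949219)
sp 256 [ 0.5179 -0.1422  0.1003] (array([ 0.5172, -0.1435]), array([ 9.252 , 12.3691]), 7.390932559967041) [281.2695 275.3203]
```

View pics/w2.png

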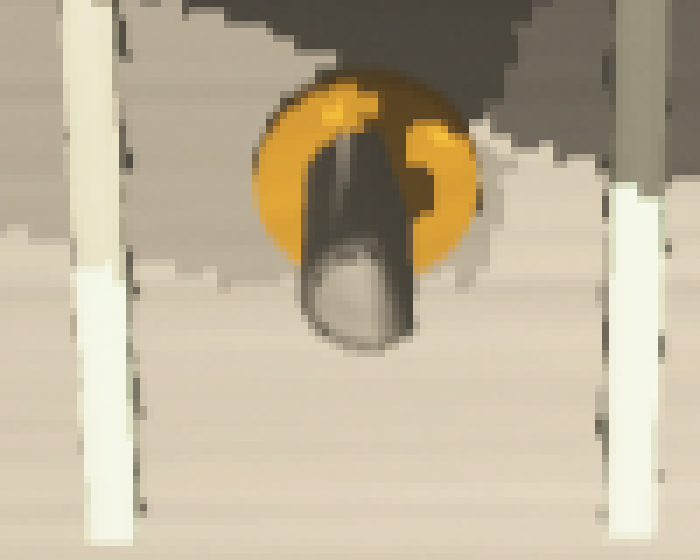

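The spindle is bared. In the crop its bright D-shaped top is at about (350,300), and the flat faces right, towards the burner. The guard centre is 95.5 mm from the spindle, so it has clicked in. Next I'll fit the flat's direction.

Run:
```python
from h import *
m=manip.camera_model("wrist");f=np.load("w2.npz");p,d=f['p'],f['d'];m['origin'],m['attitude']=f['o'],f['a'];W=world(d,m);x,y,z=[W[...,i] for i in range(3)]
g=(d>0)&(z>.079)&(z<.097)&(np.hypot(x-.5185,y+.1435)<.011);P=W[g]
N=np.cross(np.roll(W,-1,0)-W,np.roll(W,-1,1)-W);N/=np.linalg.norm(N,axis=-1,keepdims=True)
h=np.degrees(np.arctan2(N[...,1],N[...,0]))[g&(abs(N[...,2])<.4)];print('normals',np.histogram(h,bins=np.arange(-180,181,20)))
# points on flat side: max along x
for lo in(.080,.086,.092):
    Q=P[(P[:,2]>=lo)&(P[:,2]<lo+.006)]; 
    Q=Q[(Q[:,0]>.5183+.0015)&(abs(Q[:,1]+.1435)<.0045)];l=cv2.fitLine(Q[:,:2].astype(np.float32)*1000,cv2.DIST_HUBER,0,.01,.01).ravel();print(len(Q),'edge heading',np.degrees(np.arctan2(l[1],l[0])),l[2:])
# bright top face
gr=p.astype(int).sum(-1)/3
t=(d>0)&(z>.0985)&(z<.104)&(np.hypot(x-.5185,y+.1435)<.009);Q=W[t];print('top pts',len(Q),Q[:,2].mean(),rect(Q))
for zz in (.0995,.101):
  tt=(t&(gr>110)).astype(np.uint8);C=max(cv2.findContours(tt,0,cv2.CHAIN_APPROX_NONE)[0],key=cv2.contourArea)[:,0]
  X=np.array([plane(u,v,.101,m)[:2] for u,v in C])*1000;print(len(X),cv2.minAreaRect(X.astype(np.float32)))
  E=X[X[:,0]>X[:,0].max()-1.2];l=cv2.fitLine(E.astype(np.float32),cv2.DIST_HUBER,0,.01,.01).ravel();print(len(E),np.degrees(np.arctan2(l[1],l[0])));break
print(np.round(X-[518.5,-143.5],1).tolist())
# collar centre by orange
hsv=cv2.cvtColor(p,cv2.COLOR_RGB2HSV);o=(hsv[...,1]>150)&(hsv[...,0]>10)&(hsv[...,0]<30)&(np.hypot(x-.5185,y+.1435)<.03)
v,u=np.nonzero(o);print('collar',cv2.minEnclosingCircle((np.array([plane(a,b,.078,m)[:2] for a,b in zip(u,v)])*1000).astype(np.float32)))
```

```text
normals (array([ 0,  0,  0,  0,  0,  0,  0,  0, 20, 35, 17, 15,  9, 25, 24, 23, 10,
        4]), array([-180, -160, -140, -120, -100,  -80,  -60,  -40,  -20,    0,   20,
         40,   60,   80,  100,  120,  140,  160,  180]))
15 edge heading -82.24802 [ 521.7846 -144.7447]
16 edge heading -81.44392 [ 521.8716 -144.6406]
16 edge heading -82.947266 [ 521.6087 -143.4584]
top pts 218 0.10095762133365628 (array([ 0.5172, -0.1435]), array([ 9.2485, 12.3387]), 5.745980262756348)
45 ((516.8460083007812, -143.470703125), (7.9532318115234375, 10.739094734191895), 5.686511993408203)
12 -89.12616
[[-0.7, 5.5], [-0.1, 5.4], [0.4, 4.6], [-0.3, 4.0], [-0.9, 4.1], [-1.5, 4.2], [-2.0, 5.0], [-2.8, 4.4], [-3.5, 3.9], [-3.0, 3.1], [-3.7, 2.5], [-4.3, 2.6], [-4.5, 1.9], [-4.6, 1.2], [-4.7, 0.5], [-5.4, -0.1], [-5.6, -0.8], [-5.1, -1.6], [-4.6, -2.4], [-4.1, -3.2], [-3.4, -3.3], [-2.9, -4.1], [-2.3, -4.2], [-1.7, -4.3], [-1.1, -4.4], [-0.6, -5.3], [0.2, -4.7], [0.8, -4.8], [1.4, -4.9], [2.0, -5.0], [2.8, -4.4], [2.3, -3.5], [1.8, -2.7], [1.9, -2.0], [2.0, -1.3], [2.1, -0.6], [2.2, 0.1], [1.7, 0.9], [1.8, 1.6], [1.9, 2.3], [2.1, 2.9], [1.5, 3.7], [1.0, 4.5], [0.5, 5.3], [-0.1, 5.4]]
collar ((518.8790283203125, -143.11294555664062), 11.004467010498047)<stdin>:4: RuntimeWarning: invalid value encountered in divide
```

```bash
python3 -m crank '[{"dp":[0.0743,-0.0198,0],"delta_rot":[0,0,0],"fingers":1},{"dp":[0.0743,-0.0198,0],"delta_rot":[0,0,0],"fingers":1},{"dp":[0.0743,-0.0198,0],"delta_rot":[0,0,0],"fingers":1},{"dp":[0.0743,-0.0198,0],"delta_rot":[0,0,0],"fingers":1},{"dp":[0.0743,-0.0198,0],"delta_rot":[0,0,0],"fingers":1},{"dp":[0.0743,-0.0198,0],"delta_rot":[0,0,0],"fingers":1},{"dp":[0.0743,-0.0198,0],"delta_rot":[0,0,0],"fingers":1},{"dp":[0.0743,-0.0198,0],"delta_rot":[0,0,0],"fingers":1},{"dp":[0.0743,-0.0198,0],"delta_rot":[0,0,0],"fingers":1},{"dp":[0.0743,-0.0198,0],"delta_rot":[0,0,0],"fingers":1},{"dp":[0.0743,-0.0198,0],"delta_rot":[0,0,0],"fingers":1}]'
python3 -m crank '[{"dp":[0,0,0],"delta_rot":[0,0,0.0185],"fingers":1},{"dp":[0,0,0],"delta_rot":[0,0,0.0185],"fingers":1},{"dp":[0,0,0],"delta_rot":[0,0,0.0185],"fingers":1},{"dp":[0,0,0],"delta_rot":[0,0,0.0185],"fingers":1},{"dp":[0,0,0],"delta_rot":[0,0,0.0185],"fingers":1},{"dp":[0,0,0],"delta_rot":[0,0,0.0185],"fingers":1},{"dp":[0,0,0],"delta_rot":[0,0,0.0185],"fingers":1},{"dp":[0,0,0],"delta_rot":[0,0,0.0185],"fingers":1},{"dp":[0,0,0],"delta_rot":[0,0,0.0185],"fingers":1},{"dp":[0,0,0],"delta_rot":[0,0,0],"fingers":1},{"dp":[0,0,0],"delta_rot":[0,0,0],"fingers":1}]'
cat > k.py <<'E'
from h import *
import sys
m=manip.camera_model("wrist");t,M=tcp()
p,d=manip.snapshot("wrist");np.savez("w3.npz",p=p,d=d);cv2.imwrite("pics/"+sys.argv[1],p[:,:,::-1]);W=world(d,m);x,y,z=[W[...,i] for i in range(3)]
g=(d>0)&(z>.033)&(z<.045)&(np.hypot(x-.487,y-.313)<.05)&(p.max(-1)<80);P=W[g];print('grip top',len(P),P.mean(0),knobinfo(P),rect(P),np.argwhere(g).mean(0)[::-1])
Q=(P-P.mean(0))
g2=(d>0)&(z>.003)&(z<.012)&(np.hypot(x-.487,y-.313)<.05)&(p.max(-1)<80);print('skirt',g2.sum(),cv2.minEnclosingCircle((W[g2][:,:2]*1000).astype(np.float32)))
c,s,a=rect(P);dv=M.T@(np.r_[c,0.082]-t);print('tool offset to rect centre',dv)
E
python3 k.py w3.png
```

```text
t: 6.53
tcp_pos: [0.4808, 0.3172, 0.2401]
tool_rot: [0.761, 0.649, -0.0, -0.0]
force: [0.7, 0.1, -0.8]
finger_gap: 1.0
gripper_force: 0.0
t: 7.45
tcp_pos: [0.4816, 0.3149, 0.2401]
tool_rot: [0.983, 0.183, -0.0, -0.0]
force: [0.1, 0.1, 0.8]
finger_gap: 0.998
gripper_force: 0.0
t 7.45 tcp [0.4816 0.3149 0.2401] tool x [ 0.9327  0.3608 -0.0006] z [-0.0007  0.0002 -1.    ] F [0.0629 0.1176 0.8424] gap 0.9976875433247364 0.0 q [0.3847 0.5426 1.6211 0.0005 0.9785 1.5862]
grip top 2277 [0.4844 0.3183 0.0385] (array([0.4844, 0.3183]), array([0.0071, 0.0155]), np.float64(-2.7920549386458564)) (array([0.4864, 0.319 ]), array([58.3515, 25.5817]), 20.519432067871094) [281.7488 187.5766]
skirt 866 ((493.693603515625, 320.75177001953125), 36.7260856628418)
tool offset to rect centre [ 0.006  -0.002   0.1581]
```

View pics/w3.png

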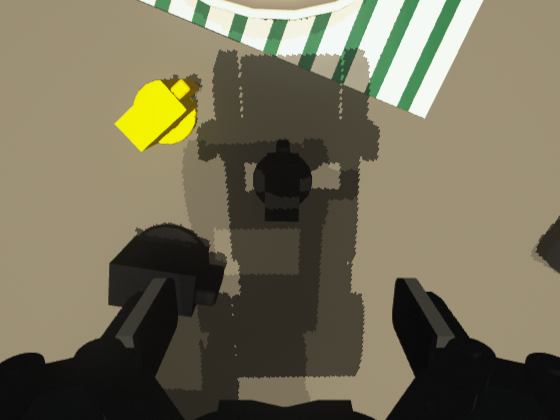

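The wrist view shows the small black knob at (282,180) with its nose pointing up the image, aligned with the tool. The path for the fingers is clear.

```bash
python3 -m crank '[{"dp":[0,-0.004,0.07],"delta_rot":[0,0,0.001],"fingers":0.4},{"dp":[0,0,0.075],"delta_rot":[0,0,0],"fingers":0.4},{"dp":[0,0,0.075],"delta_rot":[0,0,0],"fingers":0.4},{"dp":[0,0,0.06],"delta_rot":[0,0,0],"fingers":0.4},{"dp":[0,0,0.035],"delta_rot":[0,0,0],"fingers":0.4},{"dp":[0,0,0],"delta_rot":[0,0,0],"fingers":0},{"dp":[0,0,0],"delta_rot":[0,0,0],"fingers":-0.3},{"dp":[0,0,0],"delta_rot":[0,0,0],"fingers":-1},{"dp":[0,0,0],"delta_rot":[0,0,0],"fingers":-1},{"dp":[0,0,0],"delta_rot":[0,0,0],"fingers":-1},{"dp":[0,0,0],"delta_rot":[0,0,0],"fingers":-1}]' 50; python3 -c "
from h import *
tcp()"
```

```text
t: 8.42
tcp_pos: [0.4824, 0.316, 0.0843]
tool_rot: [0.984, 0.178, 0.001, -0.0]
force: [-0.7, -0.3, 0.0]
finger_gap: 0.295
gripper_force: 51.6
t 8.4167 tcp [0.4824 0.316  0.0843] tool x [0.9363 0.3511 0.0027] z [ 0.0025  0.001  -1.    ] F [-0.7079 -0.3202  0.0022] gap 0.2948599952896645 51.647751398559194 q [0.3862 0.7889 1.6977 0.     0.6524 1.5983]
```

```bash
python3 -m crank '[{"dp":[0,0,-0.05],"delta_rot":[0,0,0],"fingers":-1},{"dp":[0,0,-0.07],"delta_rot":[0,0,0],"fingers":-1},{"dp":[0,0,-0.07],"delta_rot":[0,0,0],"fingers":-1},{"dp":[0,0,-0.07],"delta_rot":[0,0,0],"fingers":-1},{"dp":[0,0,-0.07],"delta_rot":[0,0,0],"fingers":-1},{"dp":[0,0,0],"delta_rot":[0,0,0],"fingers":-1},{"dp":[0,0,0],"delta_rot":[0,0,0],"fingers":-1}]'
python3 - <<'E'
from h import *
m=manip.camera_model("wrist");t,M=tcp()
p,d=manip.snapshot("wrist");np.savez("w4.npz",p=p,d=d);cv2.imwrite("pics/w4.png",p[:,:,::-1]);W=world(d,m)
T=(W-t)@M;x,y,z=[T[...,i] for i in range(3)]
# knob in tool frame: top expected z=.084-.038=.046
g=(d>0)&(abs(z-.046)<.006)&(abs(y)<.012)&(x>-.03)&(x<.05);Q=T[g];print(len(Q),Q.min(0),Q.max(0),np.median(Q[:,2]))
n=Q[Q[:,0]>.026];print('nose mid y',len(n),n.mean(0),n[:,1].min(),n[:,1].max())
s=(d>0)&(z>.072)&(z<.084)&(abs(y)<.03)&(x>.005)&(x<.04);S=T[s];print('skirt',len(S),S[:,0].max(),np.median(S[:,2]))
E
```

```text
t: 9.0
tcp_pos: [0.4828, 0.3162, 0.2512]
tool_rot: [0.984, 0.178, 0.003, -0.001]
force: [-0.7, -0.5, -1.7]
finger_gap: 0.292
gripper_force: 51.8
t 9.0 tcp [0.4828 0.3162 0.2512] tool x [0.9364 0.351  0.007 ] z [ 0.0065  0.0027 -1.    ] F [-0.7271 -0.538  -1.6673] gap 0.2920461828171204 51.79153978853719 q [0.3863 0.5276 1.6114 0.     0.9955 1.5984]
8766 [-0.0244 -0.012   0.0435] [0.0349 0.012  0.052 ] 0.045450060133853075
nose mid y 860 [ 0.031  -0.0005  0.0464] -0.005375923761869568 0.004573198347489338
skirt 1228 0.03479141088727157 0.07752822337399694
```

View pics/w4.png

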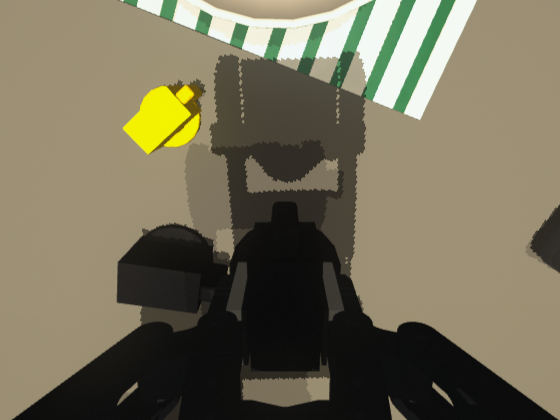

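```bash
python3 -m crank '[{"dp":[-0.0212,0.0738,0],"delta_rot":[0,0,0],"fingers":-1},{"dp":[-0.0212,0.0738,0],"delta_rot":[0,0,0],"fingers":-1},{"dp":[-0.0212,0.0738,0],"delta_rot":[0,0,0],"fingers":-1},{"dp":[-0.0212,0.0738,0],"delta_rot":[0,0,0],"fingers":-1},{"dp":[-0.0212,0.0738,0],"delta_rot":[0,0,0],"fingers":-1},{"dp":[-0.0212,0.0738,0],"delta_rot":[0,0,0],"fingers":-1},{"dp":[-0.0212,0.0738,0],"delta_rot":[0,0,0],"fingers":-1},{"dp":[-0.0212,0.0738,0],"delta_rot":[0,0,0],"fingers":-1},{"dp":[-0.0212,0.0738,0],"delta_rot":[0,0,0],"fingers":-1},{"dp":[-0.0212,0.0738,0],"delta_rot":[0,0,0],"fingers":-1},{"dp":[-0.0212,0.0738,0],"delta_rot":[0,0,0],"fingers":-1},{"dp":[-0.0212,0.0738,0],"delta_rot":[0,0,0],"fingers":-1}]'
python3 -m crank '[{"dp":[0,0,0],"delta_rot":[0,0,0.0188],"fingers":-1},{"dp":[0,0,0],"delta_rot":[0,0,0.0188],"fingers":-1},{"dp":[0,0,0],"delta_rot":[0,0,0],"fingers":-1},{"dp":[0,0,0],"delta_rot":[0,0,0],"fingers":-1},{"dp":[0,0,0],"delta_rot":[0,0,0],"fingers":-1}]'
cat > e.py <<'E'
from h import *
t,M=tcp();print('knob heading',np.degrees(np.arctan2(M[1,0],M[0,0])),'offset tool',M.T@(np.array([.5189,-.1432,.101])-t))
E
python3 e.py
```

```text
t: 10.05
tcp_pos: [0.5167, -0.145, 0.246]
tool_rot: [0.984, 0.178, -0.002, -0.001]
force: [0.5, 0.0, -0.8]
finger_gap: 0.29
gripper_force: 51.8
t: 10.47
tcp_pos: [0.5174, -0.1429, 0.2469]
tool_rot: [0.998, 0.063, -0.001, -0.001]
force: [-0.1, 0.3, -1.3]
finger_gap: 0.295
gripper_force: 51.8
t 10.4667 tcp [ 0.5174 -0.1429  0.2469] tool x [ 0.9922  0.1249 -0.002 ] z [-0.0022  0.0012 -1.    ] F [-0.1352  0.3128 -1.3343] gap 0.29498525837857903 51.80096191295888 q [-0.4778  0.4883  1.7107  0.      0.9452  0.9678]
knob heading 7.174834244056805 offset tool [0.0018 0.0007 0.1459]
```

```bash
python3 -m crank '[{"dp":[0.004,0.001,0.05],"delta_rot":[0,0,0],"fingers":-1},{"dp":[0,0,0.05],"delta_rot":[0,0,0],"fingers":-1},{"dp":[0,0,0.012],"delta_rot":[0,0,0],"fingers":-1},{"dp":[0,0,0],"delta_rot":[0,0,0],"fingers":-1},{"dp":[0,0,0],"delta_rot":[0,0,0],"fingers":-1},{"dp":[0,0,0],"delta_rot":[0,0,0],"fingers":-1}]'
python3 e.py
python3 - <<'E'
from h import *
p,d=manip.snapshot("scene");c=p[170:270,200:310,::-1];cv2.imwrite("pics/s5.png",cv2.resize(c,None,fx=5,fy=5,interpolation=3))
E
```

```text
t: 10.97
tcp_pos: [0.5207, -0.1438, 0.1929]
tool_rot: [0.998, 0.062, 0.001, 0.0]
force: [-0.5, 0.3, -0.5]
finger_gap: 0.296
gripper_force: 51.8
t 10.9667 tcp [ 0.5207 -0.1438  0.1929] tool x [0.9924 0.123  0.0016] z [ 0.0017 -0.0009 -1.    ] F [-0.4836  0.3187 -0.454 ] gap 0.2955135884906928 51.79061718285084 q [-0.4764  0.5749  1.7468  0.      0.818   0.9711]
knob heading 7.063101862012601 offset tool [-0.0019 -0.0009  0.0919]
```

View pics/s5.png

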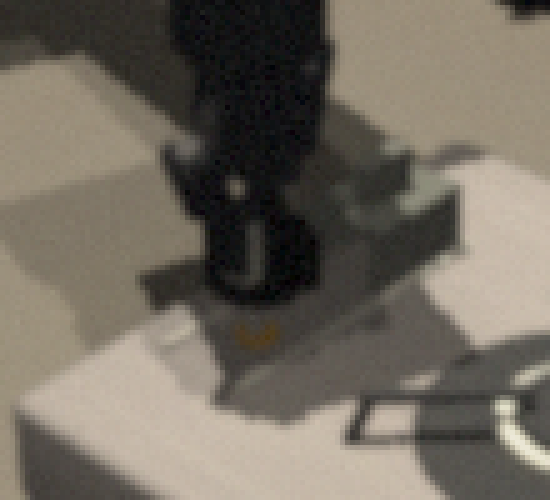

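The knob is hovering over the brass collar at (258,330) in the crop, and the guard is pushed aside. I'll make a small correction.

```bash
python3 -m crank '[{"dp":[-0.003,-0.001,0],"delta_rot":[0,0,0],"fingers":-1},{"dp":[0,0,0],"delta_rot":[0,0,0],"fingers":-1},{"dp":[0,0,0],"delta_rot":[0,0,0],"fingers":-1}]'
python3 e.py;python3 -m crank '[{"dp":[0,0,0],"delta_rot":[0,0,0],"fingers":-1},{"dp":[0,0,0],"delta_rot":[0,0,0],"fingers":-1}]';python3 e.py
```

```text
t: 11.27
tcp_pos: [0.5186, -0.1436, 0.1926]
tool_rot: [0.998, 0.061, 0.001, 0.0]
force: [-0.8, 0.1, -0.7]
finger_gap: 0.292
gripper_force: 51.8
t 11.2667 tcp [ 0.5186 -0.1436  0.1926] tool x [0.9925 0.122  0.001 ] z [ 0.001  -0.0006 -1.    ] F [-0.7682  0.0838 -0.6629] gap 0.2921563688497501 51.79130007047206 q [-0.4778  0.5735  1.7518 -0.      0.8151  0.9707]
knob heading 7.008816164238946 offset tool [ 0.0002 -0.0004  0.0916]
t: 11.43
tcp_pos: [0.5186, -0.1436, 0.1922]
tool_rot: [0.998, 0.061, 0.0, 0.0]
force: [-0.2, -0.1, -1.0]
finger_gap: 0.293
gripper_force: 51.8
t 11.4333 tcp [ 0.5186 -0.1436  0.1922] tool x [0.9925 0.1219 0.0004] z [ 0.0004 -0.0002 -1.    ] F [-0.2082 -0.076  -1.0419] gap 0.293312637239805 51.79135104466695 q [-0.4779  0.5743  1.7518 -0.      0.815   0.9707]
knob heading 7.000060178737284 offset tool [ 0.0003 -0.0004  0.0912]
```

```bash
python3 -m crank '[{"dp":[0.001,0,0.005],"delta_rot":[0,0,0],"fingers":-1},{"dp":[0,0,0.005],"delta_rot":[0,0,0],"fingers":-1},{"dp":[0,0,0.005],"delta_rot":[0,0,0],"fingers":-1},{"dp":[0,0,0.005],"delta_rot":[0,0,0],"fingers":-1},{"dp":[0,0,0.004],"delta_rot":[0,0,0],"fingers":-1},{"dp":[0,0,0],"delta_rot":[0,0,0],"fingers":-1},{"dp":[0,0,0],"delta_rot":[0,0,0],"fingers":-1}]'
python3 e.py
```

```text
t: 12.02
tcp_pos: [0.5189, -0.1434, 0.1796]
tool_rot: [0.998, 0.061, -0.0, -0.0]
force: [0.7, -0.6, -1.1]
finger_gap: 0.292
gripper_force: 51.8
t 12.0167 tcp [ 0.5189 -0.1434  0.1796] tool x [ 0.9926  0.1218 -0.0004] z [-0.0004  0.0002 -1.    ] F [ 0.6587 -0.6411 -1.1375] gap 0.29191112799120617 51.79097410524264 q [-0.4773  0.5956  1.7584  0.      0.7881  0.9713]
knob heading 6.998095836779514 offset tool [ 0.     -0.0002  0.0786]
```

```bash
python3 -m crank '[{"dp":[0,0,0.005],"delta_rot":[0,0,0],"fingers":-1},{"dp":[0,0,0.005],"delta_rot":[0,0,0],"fingers":-1},{"dp":[0,0,0.005],"delta_rot":[0,0,0],"fingers":-1},{"dp":[0,0,0.005],"delta_rot":[0,0,0],"fingers":-1},{"dp":[0,0,0.003],"delta_rot":[0,0,0],"fingers":-1},{"dp":[0,0,0],"delta_rot":[0,0,0],"fingers":-1},{"dp":[0,0,0],"delta_rot":[0,0,0],"fingers":-1}]'
python3 e.py
```

```text
t: 12.6
tcp_pos: [0.519, -0.1434, 0.1683]
tool_rot: [0.998, 0.061, -0.0, -0.0]
force: [-0.6, -0.1, -0.8]
finger_gap: 0.293
gripper_force: 51.8
t 12.6 tcp [ 0.519  -0.1434  0.1683] tool x [ 0.9925  0.1219 -0.0002] z [-0.0002  0.0001 -1.    ] F [-0.618  -0.0747 -0.7643] gap 0.29343824077609626 51.791392402374186 q [-0.4773  0.6147  1.7651  0.      0.762   0.9713]
knob heading 7.000140442840224 offset tool [-0.     -0.0002  0.0673]
```

```bash
python3 -m crank '[{"dp":[0,0,0.003],"delta_rot":[0,0,0],"fingers":-1},{"dp":[0,0,0.002],"delta_rot":[0,0,0],"fingers":-1},{"dp":[0,0,0.002],"delta_rot":[0,0,0],"fingers":-1},{"dp":[0,0,0.002],"delta_rot":[0,0,0],"fingers":-1},{"dp":[0,0,0],"delta_rot":[0,0,0],"fingers":-1},{"dp":[0,0,0],"delta_rot":[0,0,0],"fingers":-1}]'
python3 -m crank '[{"dp":[0,0,0.002],"delta_rot":[0,0,0],"fingers":-1},{"dp":[0,0,0.002],"delta_rot":[0,0,0],"fingers":-1},{"dp":[0,0,0],"delta_rot":[0,0,0],"fingers":-1},{"dp":[0,0,0],"delta_rot":[0,0,0],"fingers":-1}]'
python3 e.py
```

```text
t: 13.1
tcp_pos: [0.5192, -0.1436, 0.1647]
tool_rot: [0.998, 0.061, 0.0, 0.0]
force: [-0.5, 1.4, 6.4]
finger_gap: 0.297
gripper_force: 52.4
t: 13.43
tcp_pos: [0.5192, -0.1435, 0.1628]
tool_rot: [0.998, 0.061, 0.0, 0.0]
force: [-0.5, 0.5, 6.1]
finger_gap: 0.292
gripper_force: 52.5
t 13.4333 tcp [ 0.5192 -0.1435  0.1628] tool x [0.9925 0.1219 0.0009] z [ 0.0009 -0.0005 -1.    ] F [-0.4631  0.4573  6.0905] gap 0.292277621713186 52.53460486710537 q [-0.4772  0.6241  1.7681 -0.      0.7484  0.9713]
knob heading 7.004651914822251 offset tool [-0.0003 -0.0004  0.0618]
```

```bash
for i in 1; do python3 -m crank '[{"dp":[0,0,0.002],"delta_rot":[0,0,0],"fingers":-1},{"dp":[0,0,0.002],"delta_rot":[0,0,0],"fingers":-1},{"dp":[0,0,0],"delta_rot":[0,0,0],"fingers":-1},{"dp":[0,0,0],"delta_rot":[0,0,0],"fingers":-1}]'; done
python3 -m crank '[{"dp":[0,0,0.002],"delta_rot":[0,0,0],"fingers":-1},{"dp":[0,0,0.002],"delta_rot":[0,0,0],"fingers":-1},{"dp":[0,0,0],"delta_rot":[0,0,0],"fingers":-1},{"dp":[0,0,0],"delta_rot":[0,0,0],"fingers":-1}]'
python3 e.py
```

```text
t: 13.77
tcp_pos: [0.5192, -0.1436, 0.1617]
tool_rot: [0.998, 0.061, 0.001, 0.0]
force: [-2.3, 1.6, 12.3]
finger_gap: 0.295
gripper_force: 53.7
t: 14.1
tcp_pos: [0.5192, -0.1435, 0.1616]
tool_rot: [0.998, 0.061, 0.001, 0.001]
force: [-4.9, 2.8, 26.5]
finger_gap: 0.294
gripper_force: 55.5
t 14.1 tcp [ 0.5192 -0.1435  0.1616] tool x [0.9925 0.1223 0.0017] z [ 0.0019 -0.0012 -1.    ] F [-4.8934  2.8057 26.5096] gap 0.2939895844878264 55.48125850735232 q [-0.4771  0.6259  1.7694 -0.0003  0.744   0.9714]
knob heading 7.0222608682473755 offset tool [-0.0004 -0.0004  0.0606]
```

```bash
python3 -m crank '[{"dp":[0,0,-0.002],"delta_rot":[0,0,0],"fingers":-1},{"dp":[0,0,0],"delta_rot":[0,0,0],"fingers":-1},{"dp":[0,0,0],"delta_rot":[0,0,0],"fingers":-1}]'
python3 - <<'E'
from h import *
t,M=tcp();m=manip.camera_model("wrist");p,d=manip.snapshot("wrist");W=world(d,m);x,y,z=[W[...,i] for i in range(3)]
g=(d>0)&(z>.13)&(z<.146)&(abs(y+.05)<.04)&(abs(x-.533)<.03);print('fin',g.sum(),rect(W[g]))
T=(W-t)@M
s=(d>0)&(abs(T[...,2]-.046)<.006)&(abs(T[...,1])<.012)&(T[...,0]>-.02)&(T[...,0]<.04);print('knob top z world',np.median(W[s][:,2]),'expect ~.115 pressed/.121 up')
E
```

```text
t: 14.35
tcp_pos: [0.5192, -0.1435, 0.1616]
tool_rot: [0.998, 0.061, 0.001, 0.001]
force: [-4.1, 1.7, 20.0]
finger_gap: 0.293
gripper_force: 54.3
t 14.35 tcp [ 0.5192 -0.1435  0.1616] tool x [0.9925 0.1221 0.0016] z [ 0.0017 -0.001  -1.    ] F [-4.0849  1.7193 20.0113] gap 0.2930482822817707 54.29376021260396 q [-0.4772  0.6259  1.7692 -0.0002  0.7446  0.9713]
fin 1805 (array([ 0.5315, -0.0606]), array([12.0727, 13.5267]), 84.3333511352539)
knob top z world 0.11622249713047075 expect ~.115 pressed/.121 up
```

```bash
python3 -c "
from station import manip
print(manip.sign_off())"
```

```text
the job is handed in; nothing more can be done
None
```

I handed the job in at about 14.4 s with the gripper still holding the knob. The guard is clicked in at its stop, and the knob is flat-matched, fully home and pressed to the valve's stop (about 20 N push, 54 N grip). The judge returned no result, so this rests on my own measurements.

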